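# Find the full-depth hole with the depth-gauge pin

## Task

One of the three blind holes in the aluminium fitting was drilled to full depth, the other two are too shallow, which cannot be seen from outside. Take the steel gauge pin from its wooden stand and push it down into the holes, right to the bottom, until you find the one where the dark ring on the pin comes down level with the fitting's top face; leave the pin standing fully home in that hole and let go of it. A stiff sliding disc in each hole stops the pin before the true bottom, so push on through it, but never press the pin down with more than about 40 N, and leave the spray can, sanding block and cup where they are.

Things in the scene. Friction and masses are not known exactly. Their poses are not given: they have to be found in the camera images.
- gauge: Loose steel pin, about 110 g, 90 mm long, upright in the stand at the start. Origin at the centre of its foot, z up along the pin. Shank 14 mm in diameter, the lowest 7 mm tapering to a 9.6 mm foot; from 55 to 90 mm above the foot a round head 24 mm in diameter to grip. A thin dark ring (1.6 mm wide) runs round the shank.
- gauge_mark (a point): The middle of the dark ring, on the pin's axis, 40 mm above its foot.
- stand: Fixed wooden block 70 x 70 x 25 mm that holds the pin loosely at the start, in a hole 18 mm wide and 19 mm deep in its middle. Origin at the centre of its underside, on the bench.
- fitting: Fixed aluminium block, 56 mm (its x) by 136 mm (its y) by 55 mm high. Origin at the centre of its underside, on the bench; z up. Three upright blind holes 15.4 mm wide with 1.5 mm chamfers lie along its y axis, 42 mm apart. Pushed right to the bottom, the pin's foot goes 40 mm deep in one of them, a different one each time, and only 33 or 30 mm deep in the others.
- hole0 (a point): Middle of the mouth of one hole, level with the fitting's top face, 42 mm to the fitting's -y side of the centre.
- hole1 (a point): Middle of the mouth of the middle hole, level with the top face. In every hole a captive brass disc, 14 to 22 mm below the top face at the start, slides stiffly: the pin's foot meets it first and pushes it down with about 9 N, more if forced sideways (the disc stays where it is left, the pin rests on it). At the true bottom the disc stops and the force rises steeply.
- hole2 (a point): Middle of the mouth of the hole 42 mm to the fitting's +y side of the centre, level with the top face.
- spray_can: Bystander: loose white can with a yellow band, 56 mm wide, 160 mm tall, upright. Origin at the centre of its underside.
- sanding_block: Bystander: loose wooden block 90 x 45 x 22 mm. Origin at the centre of its underside.
- rivet_cup: Bystander: loose steel cup, 70 mm wide, 60 mm tall. Origin at the centre of its underside.
There are look-alikes about, which are no part of the job. What is shaped like the fitting but purple is not meant.

How it is judged:
By the outcome, as a careful person would: the job done as asked, in the order asked, and still so for the second after the job is handed in, with the robot touching nothing.
It also fails if it takes over 69 s, if anything falls off the work surface, if the arm or the gripper's body presses on something with over 40 N, if the wrist force passes 120 N, or if a joint passes its speed limit or range.

## Robot

A 6-joint arm with a two-finger parallel gripper is mounted at the origin on the work surface. World frame = base frame: x ahead of the robot, y to its left, z up, the work surface at z = 0. Lengths are in m, angles in degrees, forces in N, time in s.
With the tool pointing down it reaches from about 0.375 to 0.9 m from the base axis. Payload 3.1 kg.
Tool frame: the origin (TCP) lies between the finger pads; the fingertips stand 22 mm ahead of it and the grasp point (between the pads) lies 3 mm ahead of it (bot.tip_extent is the distance from the TCP to the fingertips, in m); y points along the fingers, z is the direction in which the jaws open and shut, and the axes are right-handed (so a half turn about y gives the same grasp; the last joint's range is limited). The gripper opens to 87 mm and grips with 3 to 60 N. Pads are 19 mm wide; open, the fingers measure 117 mm over their backs; the gripper's body (75 mm by 190 mm) begins 51 mm behind the grasp point.
Start: joints at [-10.227, 30.224, 82.088, -0, 67.689, -10.227], TCP at [0.625, 0, 0.218] pointing down, gripper open.
Joint ranges: [-176.69, 176.69], [-43.24, 126.21], [12.49, 139.97], [-82, 262], [0, 151.66], [-163.58, 163.58]. Speed limits (degrees/s): [159.86, 159.86, 180, 180, 180, 180].

## Interface

Orientations are given as a 3x3 rotation matrix whose columns are the frame's x, y, z axes.
In Python, from rig import bot, eyes, models gives the robot as it stands. The module is installed in compiled form; this text tells all that it offers.
- The arm moves only by the tool arm_command, never from a script. Its arguments are lists of equal length, an entry for each row: "translation": the shift along the tool's x, y, z each as a share of 0.08 m, from -1 to 1, a list of three; "rotation": the turn, a rotation vector about the tool's x, y, z each as a share of 60 degrees, from -1 to 1, a list of three; "grip": the closure, from -1 (fully open) to 1 (shut), so that 0 is half open. In form: {"translation": [[x, y, z], ...], "rotation": [[rx, ry, rz], ...], "grip": [grip, ...]}. A call has 1 to 5 rows; each row is the pose to reach, as a shift and turn from the pose commanded when the call began, along the tool's axes at that moment; what a row does not reach only later rows make up. A row lasts 1/10 s, in which the tool goes at most 50 mm and 8.59 degrees, less where a joint would pass 70% of its speed; a pose out of reach is approached as far as the arm can. A call with a number of a shift or a turn outside -1 to 1 is refused whole. A call with a gripper value outside its range is refused whole. The fingers move at their own pace and stop on an object; the grip force is fixed at half the most. Time passes only in rows, so rows that repeat a pose let the fingers close. It gives the time, the measured TCP pose, the force and the opening at its end, in the units of the state.
- bot.read_state(): the state, without advancing time (a new reading comes with each control period).
- eyes.capture(name): name is "scene" or "side" or "wrist"; returns a dict with "image" (400x640x3 uint8, blue, green, red), "mtx" (3x3 intrinsics, pixels), "rvec" (rotation vector, rad) and "tvec" (3), from world to camera coordinates, as OpenCV has them; the wrist camera has in their place "hand_eye" (4x4, takes a point from camera to tool coordinates, whose origin is the TCP and whose axes are the tool frame's). Camera axes: x right, y down, z forward; pixel columns grow to the right and rows downward; lengths in m; the calibration is good to about 2 mm. The wrist camera is an equidistant fisheye: a pixel r from the principal point sees the ray r / f radians off the axis. A picture is of the moment at which its call begins: read the wrist's pose just before it. There is no depth.
- bot.hand_in(): hands the job in, once; it reports no verdict.
Trained networks look in the newest picture that a camera, given by its name, has taken for a name from the list of things; names that differ only in an ending like _2 or _b are one class to them, and where a whole thing is asked for, a point or a joint stands for the part that bears it (a point fixed in the world has none). Each returns a list of dicts, best first, with "conf" (0 to 1); they miss things now and then, are a little off and sometimes report something else, mostly with a low value. They report only what shows in the picture. A call takes as long as a camera call. They do not tell look-alikes from the thing itself.
- models.recognise(camera, thing): "extent" ([left, top, right, bottom] as shares, 0 to 1, of the picture: columns of its width, rows of its height, round what is visible of it).
- models.spot_point(camera, thing): "point" ([column, row] as shares, 0 to 1, of the picture: columns of its width, rows of its height: a listed point, or the origin of a listed thing).
The state is a dict: "time_s": time; "joint_positions": joint angles; "qvel": joint speeds; "tau": joint torques, N m; "position": TCP position; "tcp_rot": TCP orientation; "force": force on the tool from outside, world axes, zero at the start; "moment": the same for the moment, N m; "opening": opening from 0.0 (shut) to 1.0 (fully open).
Only numpy, scipy, OpenCV 4.12 (cv2) and the standard library are available. Lean on these libraries where they do the work, as an engineer would, in place of code of your own. Each camera call takes 0.05 s, during which the arm holds its last target. There are 200 camera calls.

## Working session

There is one attempt and no reset: what is moved stays moved. The work goes in short steps, Python scripts to look and compute and a tool call to move; the robot and the scene stay as the last step left them, time stands still between calls to the robot, and variables do not carry over. Pictures are saved under pics/ and viewed, about 8 in all and at most 12, crops included, and the job is handed in when it is done.

Besides the shell and the picture viewer there is one more tool, called after "Call:" as name(argument=value, ...) on one line, values as JSON. arm_command: Moves the arm, as the interface text tells. Shift numbers are shares of 0.08 m and turn numbers shares of 60 degrees, none past 1 either way. Its arguments: {"type":"object","properties":{"translation":{"type":"array"},"rotation":{"type":"array"},"grip":{"type":"array"}},"required":["translation","rotation","grip"]}

```bash
mkdir -p pics; ls
cat > h.py <<'E'
from rig import bot, eyes, models
import numpy as np, cv2
def ray(cap,px,state=None):
    K=cap["mtx"];K=np.array(K)
    if "hand_eye" in cap:
        d=(np.array(px)-K[:2,2])/np.array([K[0,0],K[1,1]]);r=np.linalg.norm(d)
        v=np.array([*(d/r*np.sin(r) if r>0 else d),np.cos(r)])
        H=np.array(cap["hand_eye"]);R=np.array(state["tcp_rot"]);p=np.array(state["position"])
        return p+R@H[:3,3], R@H[:3,:3]@v
    R=cv2.Rodrigues(np.array(cap["rvec"],float))[0];t=np.array(cap["tvec"],float).ravel()
    v=np.linalg.inv(K)@np.array([*px,1.]);return -R.T@t,R.T@v
def atz(o,d,z): return o+d*(z-o[2])/d[2]
def project(cap,P,state=None):
    P=np.array(P,float).reshape(-1,3);K=np.array(cap["mtx"])
    if "hand_eye" in cap:
        H=np.array(cap["hand_eye"]);R=np.array(state["tcp_rot"]);p=np.array(state["position"])
        q=((P-p)@R-H[:3,3])@H[:3,:3]
        th=np.arctan2(np.linalg.norm(q[:,:2],axis=1),q[:,2]);u=q[:,:2]/np.linalg.norm(q[:,:2],axis=1)[:,None]
        return u*th[:,None]*[K[0,0],K[1,1]]+K[:2,2]
    return cv2.projectPoints(P,np.array(cap["rvec"],float),np.array(cap["tvec"],float),K,None)[0].reshape(-1,2)
E
python3 - <<'E'
from h import *
s=bot.read_state();print(s["position"],np.round(s["tcp_rot"],3).tolist(),s["force"],s["opening"],bot.tip_extent)
im=[]
for c in ("scene","side","wrist"):
    cap=eyes.capture(c);im.append(cap["image"])
    cv2.imwrite(f"pics/{c}0.png",cap["image"])
    print(c,np.array(cap["mtx"]).round(1).tolist())
    for th,z in (("gauge",0.006),("gauge_mark",.046),("stand",0),("fitting",0),("hole0",.055),("hole1",.055),("hole2",.055),("spray_can",0),("sanding_block",0),("rivet_cup",0)):
        for r in models.spot_point(c,th)[:3]:
            px=np.array(r["point"])*[640,400]; 
            print(th,round(r["conf"],2),px.round(1),atz(*ray(cap,px,s),z).round(4))
E
```

```text
pics
[6.24249602e-01 1.77410155e-04 2.16664074e-01] [[-0.0, -0.002, 1.0], [-1.0, 0.0, -0.0], [-0.0, -1.0, -0.002]] [-0.63924263  0.3235742  -0.18904224] 0.9986839605762335 0.022
scene [[430.6, 0.0, 312.8], [0.0, 430.6, 197.4], [0.0, 0.0, 1.0]]
gauge 0.58 [233.4 184.8] [ 0.4871 -0.1556  0.006 ]
gauge_mark 0.7 [229.5 182.3] [ 0.5054 -0.1549  0.046 ]
stand 0.69 [235.8 188.5] [ 0.4939 -0.1484  0.    ]
fitting 0.95 [379.2 154.7] [0.3214 0.2201 0.    ]
fitting 0.88 [351.6 212.4] [0.5174 0.1641 0.    ]
fitting 0.85 [338.  281.4] [0.7073 0.1529 0.    ]
hole0 0.98 [396.  147.4] [0.3323 0.2584 0.055 ]
hole0 0.91 [370.1 207.4] [0.5274 0.2063 0.055 ]
hole0 0.89 [357.6 201.1] [0.5145 0.1743 0.055 ]
hole1 0.98 [396.  147.4] [0.3323 0.2584 0.055 ]
hole1 0.91 [370.1 207.4] [0.5274 0.2063 0.055 ]
hole1 0.89 [357.6 201.1] [0.5145 0.1743 0.055 ]
hole2 0.98 [396.  147.4] [0.3323 0.2584 0.055 ]
hole2 0.91 [370.1 207.4] [0.5274 0.2063 0.055 ]
hole2 0.89 [357.6 201.1] [0.5145 0.1743 0.055 ]
spray_can 0.96 [254.4 268.1] [ 0.7059 -0.0488  0.    ]
spray_can 0.55 [233.1 189.4] [ 0.4977 -0.1547  0.    ]
sanding
[... 1211 characters left out ...]
 0.    ]
fitting 0.95 [387.5  48.5] [0.7085 0.1622 0.    ]
fitting 0.77 [228.7  47.8] [0.5085 0.1656 0.    ]
hole0 0.84 [201.2  79. ] [0.4935 0.1182 0.055 ]
hole0 0.81 [77.4 53. ] [0.3    0.1826 0.055 ]
hole0 0.8 [371.3  65. ] [0.6787 0.1285 0.055 ]
hole1 0.84 [201.2  79. ] [0.4935 0.1182 0.055 ]
hole1 0.81 [77.4 53. ] [0.3    0.1826 0.055 ]
hole1 0.8 [371.3  65. ] [0.6787 0.1285 0.055 ]
hole2 0.84 [201.2  79. ] [0.4935 0.1182 0.055 ]
hole2 0.81 [77.4 53. ] [0.3    0.1826 0.055 ]
hole2 0.8 [371.3  65. ] [0.6787 0.1285 0.055 ]
spray_can 0.81 [386.4 210.1] [ 0.7116 -0.0463  0.    ]
sanding_block 0.9 [190.1 174.3] [0.4508 0.0021 0.    ]
sanding_block 0.66 [224.6 299.7] [ 0.4812 -0.1879  0.    ]
```

View pics/scene0.png

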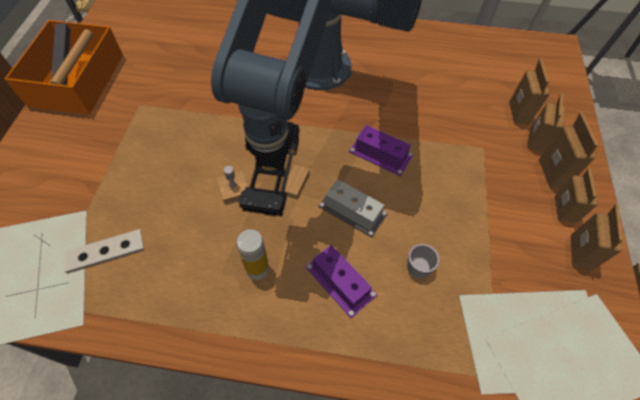

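View pics/wrist0.png

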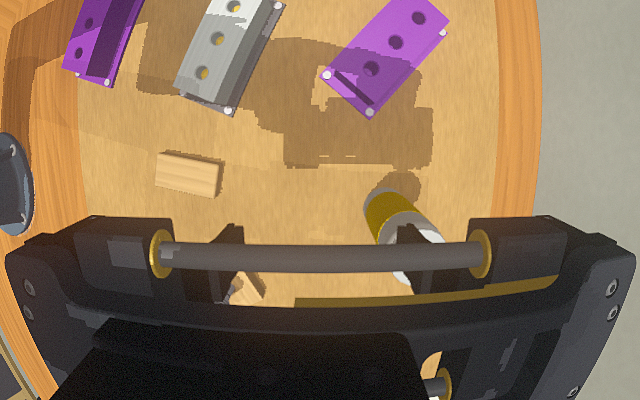

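Candidates for the fitting:
- Grey block at scene (352,205), with white highlights and a matching grey plate.
- Purple blocks at (382,150) and (341,280), ruled out by colour.
- Flat three-hole plate at (105,250), far too thin.

I choose the grey one. The only pin and stand are at (230,180). I'm moving closer to the stand.

Call:
arm_command(translation=[[0.5,0,-0.4],[1,0,-0.8],[1,0,-0.8]], rotation=[[0,0,0],[0,0,0],[0,0,0]], grip=[-1,-1,-1])

```text
time_s: 1.95
position: [0.5575, -0.0831, 0.2174]
tcp_rot: [[-0.004, -0.004, 1.0], [-1.0, -0.001, -0.004], [0.001, -1.0, -0.004]]
force: [1.1, -0.1, -0.5]
opening: 1.003
```

Call:
arm_command(translation=[[0.5,0,-0.4],[1,0,-0.8],[1,0,-0.8]], rotation=[[0,0,0],[0,0,0],[0,0,0]], grip=[-1,-1,-1])

```text
time_s: 2.25
position: [0.4945, -0.1632, 0.2177]
tcp_rot: [[-0.005, -0.002, 1.0], [-1.0, -0.001, -0.005], [0.001, -1.0, -0.002]]
force: [0.4, 0.5, 0.6]
opening: 1.002
```

Call:
arm_command(translation=[[0.5,0,0],[0.5,0,0],[0.5,0,0]], rotation=[[0,0,0],[0,0,0],[0,0,0]], grip=[-1,-1,-1])

```text
time_s: 2.55
position: [0.4977, -0.2002, 0.2177]
tcp_rot: [[-0.002, 0.001, 1.0], [-1.0, 0.0, -0.002], [-0.0, -1.0, 0.001]]
force: [-0.7, 0.8, -0.6]
opening: 0.999
```

Run:
```python
from h import *
s=bot.read_state();print(s["position"],np.round(s["tcp_rot"],3).tolist(),s["force"])
cap=eyes.capture("wrist")
ps=[(th,z,np.array(r["point"])*[640,400],r["conf"]) for th,z in (("gauge",0.006),("gauge_mark",.046),("stand",0)) for r in models.spot_point("wrist",th)[:2]]
for th,z,px,c in ps: print(th,round(c,2),px.round(1),atz(*ray(cap,px,s),z).round(4))
H=np.array(cap["hand_eye"]);print((np.array(s["position"])+np.array(s["tcp_rot"])@H[:3,3]).round(3))
c=project(cap,[[.495,-.152,.06]],s)[0].round().astype(int);print(c)
x,y=max(c[0]-80,0),max(c[1]-75,0)
cv2.imwrite("pics/w1.png",cv2.resize(cap["image"][y:y+150,x:x+160],None,fx=4,fy=4,interpolation=cv2.INTER_CUBIC));print("crop",x,y)
cap=eyes.capture("scene");cv2.imwrite("pics/s1.png",cap["image"])
for th,z in (("hole1",.055),):
    for r in models.spot_point("scene",th)[:9]: print(th,round(r["conf"],2),(np.array(r["point"])*[640,400]).round(1),atz(*ray(cap,np.array(r["point"])*[640,400]),z).round(4))
```

```text
[ 0.49767576 -0.20016843  0.2177065 ] [[-0.002, 0.001, 1.0], [-1.0, 0.0, -0.002], [-0.0, -1.0, 0.001]] [-0.67279456  0.81495322 -0.60095757]
gauge 0.55 [321.6 135.3] [ 0.5004 -0.1507  0.006 ]
gauge_mark 0.79 [322.9 138.1] [ 0.5016 -0.1522  0.046 ]
stand 0.73 [321.4 136. ] [ 0.5002 -0.1518  0.    ]
[ 0.498 -0.136  0.385]
[317 139]
crop 237 64
hole1 0.88 [369.3 206.4] [0.525 0.204 0.055]
hole1 0.85 [340.9 191. ] [0.4918 0.1299 0.055 ]
hole1 0.83 [380.7 144.4] [0.3287 0.2171 0.055 ]
hole1 0.81 [395.5 145.6] [0.3265 0.2567 0.055 ]
hole1 0.78 [353.9 287.5] [0.7361 0.189  0.055 ]
hole1 0.75 [343.5 273.6] [0.7076 0.1624 0.055 ]
hole1 0.63 [355.3 200.4] [0.5133 0.1684 0.055 ]
hole1 0.6 [370.6 136.5] [0.306  0.1881 0.055 ]
hole1 0.56 [329.1 258.2] [0.6759 0.1254 0.055 ]
```

View pics/w1.png

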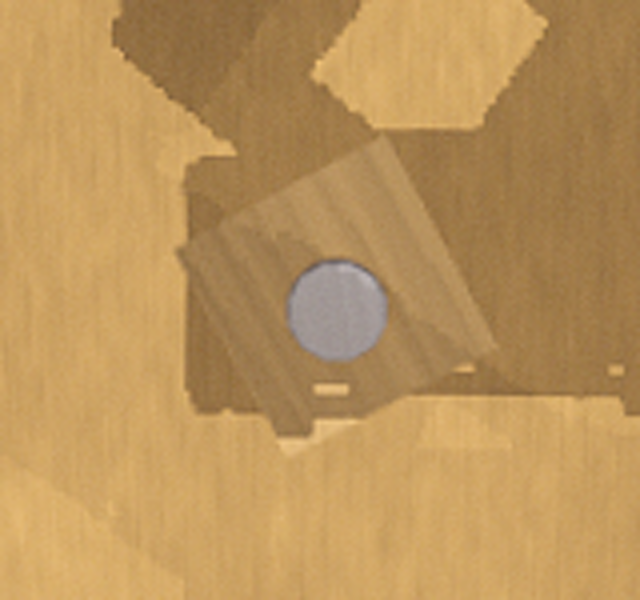

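The crop shows the pin's head as a disc at about wrist pixel (321,141.5), upright in the wooden stand. That agrees with the networks.

Run:
```python
from h import *
for i in range(3):
    s=bot.read_state();cap=eyes.capture("wrist")
    g=cv2.cvtColor(cap["image"],cv2.COLOR_BGR2HSV)
    m=((g[...,1]<45)&(g[...,2]>100)).astype(np.uint8);m[:115]=0;m[170:]=0;m[:,:290]=0;m[:,350:]=0
    n,_,st,ce=cv2.connectedComponentsWithStats(m);k=1+np.argmax(st[1:,4])
    print(s["position"].round(4),st[k],ce[k],atz(*ray(cap,ce[k],s),.096).round(4))
```

```text
[ 0.4971 -0.1989  0.2176] [310 131  25  25 482] [321.90456432 142.79045643] [ 0.4994 -0.1529  0.096 ]
[ 0.4971 -0.1991  0.2176] [310 131  25  25 476] [321.8592437  142.54621849] [ 0.4994 -0.1529  0.096 ]
[ 0.4971 -0.1992  0.2177] [310 131  25  24 478] [321.81589958 142.37238494] [ 0.4993 -0.1529  0.096 ]
```

Call:
arm_command(translation=[[-0.3,0,0.03],[-0.59,0,0.03],[-0.59,0.4,0.03],[-0.59,0.8,0.03],[-0.59,0.8,0.03]], rotation=[[0,0,0],[0,0,0],[0,0,0],[0,0,0],[0,0,0]], grip=[-1,-1,-1,-1,-1])

```text
time_s: 3.5
position: [0.4966, -0.1509, 0.1505]
tcp_rot: [[0.001, -0.008, 1.0], [-1.0, 0.004, 0.001], [-0.004, -1.0, -0.008]]
force: [-1.0, -0.6, -0.2]
opening: 0.996
```

Call:
arm_command(translation=[[0,0.3,0],[0,0.6,0],[0,0.9,0],[0,0.9,0],[0,0.9,0]], rotation=[[0,0,0],[0,0,0],[0,0,0],[0,0,0],[0,0,0]], grip=[-1,-1,-1,-1,-1])

```text
time_s: 4.0
position: [0.5, -0.1532, 0.0826]
tcp_rot: [[-0.0, 0.001, 1.0], [-1.0, -0.0, -0.0], [0.0, -1.0, 0.001]]
force: [1.0, 0.8, 1.0]
opening: 0.999
```

Call:
arm_command(translation=[[0,0,0],[0,0,0],[0,0,0],[0,0,0],[0,0,0]], rotation=[[0,0,0],[0,0,0],[0,0,0],[0,0,0],[0,0,0]], grip=[0.5,1,1,1,1])

```text
time_s: 4.5
position: [0.4995, -0.1528, 0.082]
tcp_rot: [[0.0, 0.0, 1.0], [-1.0, -0.0, 0.0], [0.0, -1.0, 0.0]]
force: [0.2, 0.8, 0.0]
opening: 0.632
```

Call:
arm_command(translation=[[0,0,0],[0,0,0],[0,0,0],[0,0,0],[0,0,0]], rotation=[[0,0,0],[0,0,0],[0,0,0],[0,0,0],[0,0,0]], grip=[1,1,1,1,1])

```text
time_s: 5.0
position: [0.4994, -0.1528, 0.0816]
tcp_rot: [[0.0, -0.0, 1.0], [-1.0, 0.0, 0.0], [-0.0, -1.0, -0.0]]
force: [-0.4, -0.5, -0.6]
opening: 0.256
```

Call:
arm_command(translation=[[0,0,0],[0,0,0],[0,-0.25,0],[0,-0.5,0],[0,-0.9,0]], rotation=[[0,0,0],[0,0,0],[0,0,0],[0,0,0],[0,0,0]], grip=[1,1,1,1,1])

```text
time_s: 5.5
position: [0.4979, -0.152, 0.1529]
tcp_rot: [[-0.0, -0.004, 1.0], [-1.0, 0.002, -0.0], [-0.002, -1.0, -0.004]]
force: [1.2, -0.8, -0.8]
opening: 0.26
```

Call:
arm_command(translation=[[-0.3,0,0],[-0.7,-0.2,0],[-1,-0.2,0],[-1,-0.2,0],[-1,-0.2,0]], rotation=[[0,0,0],[0,0,0],[0,0,0],[0,0,0],[0,0,0]], grip=[1,1,1,1,1])

```text
time_s: 6.0
position: [0.4992, -0.0725, 0.1696]
tcp_rot: [[0.002, -0.0, 1.0], [-1.0, -0.0, 0.002], [0.0, -1.0, -0.0]]
force: [-0.3, 0.1, -1.1]
opening: 0.257
```

Call:
arm_command(translation=[[-0.4,0,0],[-0.8,0,0],[-1,0,0],[-1,0,0],[-1,0,0]], rotation=[[0,0,0],[0,0,0],[0,0,0],[0,0,0],[0,0,0]], grip=[1,1,1,1,1])

```text
time_s: 6.5
position: [0.4997, 0.0063, 0.1694]
tcp_rot: [[-0.0, -0.0, 1.0], [-1.0, -0.001, -0.0], [0.001, -1.0, -0.0]]
force: [0.5, 0.0, -0.5]
opening: 0.255
```

Call:
arm_command(translation=[[-0.4,0,0],[-0.75,0,0],[-0.75,0,0],[-0.75,0,0],[-0.75,0,0]], rotation=[[0,0,0],[0,0,0],[0,0,0],[0,0,0],[0,0,0]], grip=[1,1,1,1,1])

```text
time_s: 7.0
position: [0.4998, 0.0658, 0.1696]
tcp_rot: [[-0.001, 0.0, 1.0], [-1.0, -0.001, -0.001], [0.001, -1.0, 0.0]]
force: [0.9, 0.1, -0.6]
opening: 0.266
```

Run:
```python
from h import *
s=bot.read_state();print(s["position"],s["force"],s["opening"])
w=eyes.capture("wrist")
for r in models.spot_point("wrist","hole1")[:9]: 
    px=np.array(r["point"])*[640,400];print(round(r["conf"],2),px.round(1),atz(*ray(w,px,s),.055).round(4))
si=eyes.capture("side")
for r in models.spot_point("side","hole1")[:9]: 
    px=np.array(r["point"])*[640,400];print('side',round(r["conf"],2),px.round(1),atz(*ray(si,px,s),.055).round(4))
p=np.array(s["position"]); 
for th in ("gauge","gauge_mark"):
    for r in models.spot_point("side",th)[:2]: print(th,round(r["conf"],2),(np.array(r["point"])*[640,400]).round(1))
print("expected foot, mark, top",project(si,p+np.array([[0,0,-.0755],[0,0,-.0355],[0,0,.0145]])).round(1).tolist())
c=project(w,[[.51,.167,.055]],s)[0].round().astype(int);x,y=max(c[0]-80,0),max(c[1]-75,0);print(c,"crop",x,y)
a=cv2.resize(w["image"][y:y+150,x:x+160],None,fx=4,fy=4,interpolation=cv2.INTER_CUBIC)
c=project(si,p)[0].round().astype(int);b=si["image"][c[1]-60:c[1]+60,c[0]-20:c[0]+20]
print("side crop",c-[20,60],a.shape)
b=cv2.resize(b,None,fx=4,fy=4,interpolation=cv2.INTER_CUBIC);b=cv2.copyMakeBorder(b,0,600-b.shape[0],0,0,0)[:600]
a=cv2.copyMakeBorder(a,0,600-a.shape[0],0,0,0)
cv2.imwrite("pics/w2.png",np.hstack([a,b])[:, :800])
cv2.imwrite("pics/w2full.png",w["image"])
```

```text
[0.49982406 0.0658139  0.1696033 ] [ 0.86864496  0.12130349 -0.56296491] 0.26603749053528314
0.95 [312.  132.3] [0.4933 0.1217 0.055 ]
0.81 [517.9 109.1] [0.7065 0.1559 0.055 ]
0.8 [354.9  48.6] [0.5321 0.1999 0.055 ]
0.71 [143.7  42. ] [0.3215 0.2238 0.055 ]
0.66 [154.3   8.6] [0.3317 0.2594 0.055 ]
0.64 [500.6 134.5] [0.6848 0.1273 0.055 ]
0.58 [538.7  80.1] [0.7365 0.1917 0.055 ]
0.56 [126.2  83. ] [0.3004 0.1829 0.055 ]
0.55 [330.4  85.4] [0.5098 0.1647 0.055 ]
side 0.87 [371.2 155. ] [0.6979 0.1557 0.055 ]
side 0.8 [222.4 180.5] [0.3246 0.2154 0.055 ]
side 0.73 [303.3 165.7] [0.5239 0.1872 0.055 ]
side 0.68 [221.9 166.7] [0.3359 0.2673 0.055 ]
side 0.67 [367.4 162.4] [0.6758 0.1331 0.055 ]
side 0.66 [303.1 173.5] [0.5127 0.1594 0.055 ]
side 0.65 [378.3 145.4] [0.7332 0.184  0.055 ]
side 0.64 [215.5 192. ] [0.2997 0.1817 0.055 ]
side 0.55 [299.3 183.2] [0.4917 0.1299 0.055 ]
gauge 0.77 [310.7 186.5]
gauge_mark 0.76 [306.3 175.1]
gauge_mark 0.69 [302.5 183.7]
expected foot, mark, top [[311.7, 186.7], [311.0, 173.2], [310.0, 155.3]]
[331  83] crop 251 8
side crop [290 101] (600, 640, 3)
```

View pics/w2.png

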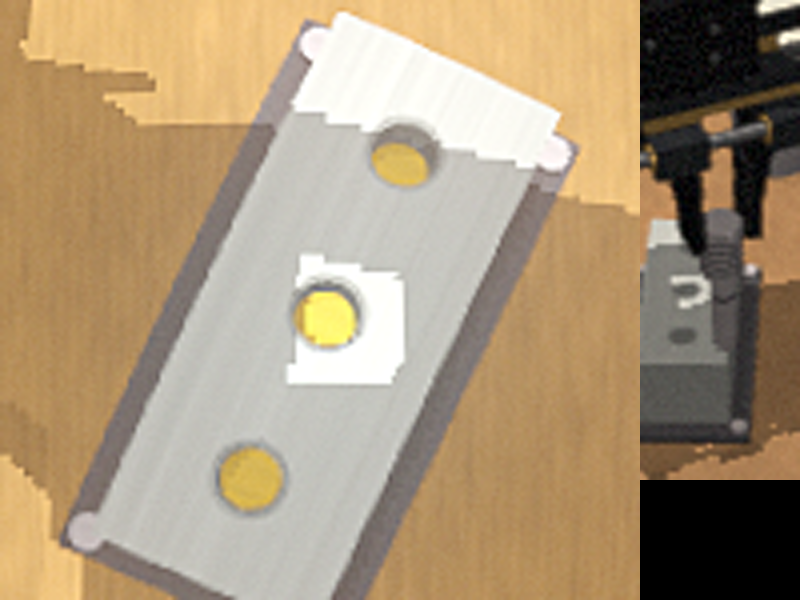

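The crop shows three holes with brass discs in the grey fitting. The rims in wrist pixels are about (313.8,127.3), (333,85.5) and (352.2,45.5). The pin hangs upright in the jaws.

Run:
```python
from h import *
s=bot.read_state();w=eyes.capture("wrist")
y0,x0=8,251
P=np.array([atz(*ray(w,p,s),.055) for p in [(313.6,127.3),(333,86),(352.3,46)]])
print(s["position"].round(4),P.round(4).tolist(),np.linalg.norm(np.diff(P,axis=0),axis=1))
d=(P[2]-P[0])/np.linalg.norm(P[2]-P[0]);m=P.mean(0);print("fit",[(m+k*.042*d).round(4).tolist() for k in(-1,0,1)])
# verify by overlay
im=cv2.resize(w["image"][8:158,251:411],None,fx=4,fy=4,interpolation=cv2.INTER_CUBIC)
for k in(-1,0,1):
    a=np.linspace(0,2*np.pi,40);c=m+k*.042*d
    q=(project(w,c+.0077*np.c_[np.cos(a),np.sin(a),0*a],s)-[251,8]+.5)*4-.5
    q2=(project(w,c+.0092*np.c_[np.cos(a),np.sin(a),0*a],s)-[251,8]+.5)*4-.5
    for z in(q,q2): cv2.polylines(im,[z.round().astype(np.int32)],True,(0,0,255),1)
cv2.imwrite("pics/w3.png",im)
```

```text
[0.4995 0.0666 0.1697] [[0.4944, 0.1271, 0.055], [0.5118, 0.165, 0.055], [0.5294, 0.2033, 0.055]] [0.04170074 0.04210088]
fit [[0.4943, 0.127, 0.055], [0.5118, 0.1652, 0.055], [0.5294, 0.2033, 0.055]]
```

View pics/w3.png

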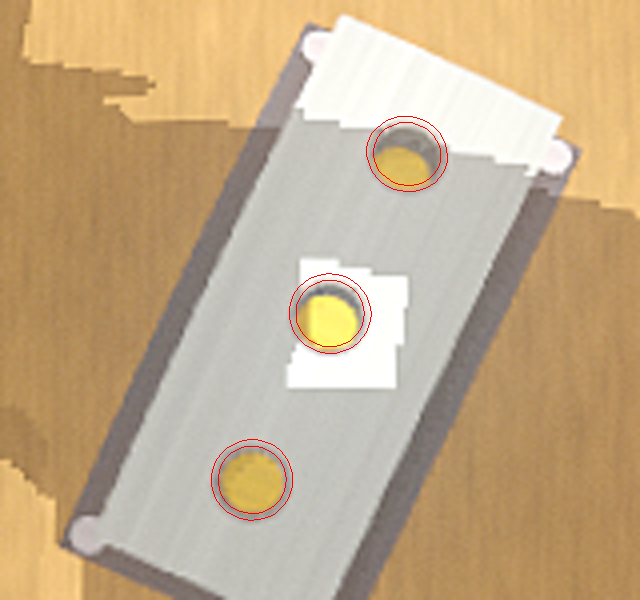

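The circles line up with the rims. Moving above the nearest hole at (0.4943,0.127), with the foot about 5 mm over the face.

Call:
arm_command(translation=[[-0.4,0,-0.066],[-0.756,0,-0.066],[-0.756,0.2,-0.066],[-0.756,0.42,-0.066],[-0.756,0.42,-0.066]], rotation=[[0,0,0],[0,0,0],[0,0,0],[0,0,0],[0,0,0]], grip=[1,1,1,1,1])

```text
time_s: 7.85
position: [0.4924, 0.1278, 0.1344]
tcp_rot: [[0.001, -0.005, 1.0], [-1.0, -0.0, 0.001], [0.0, -1.0, -0.005]]
force: [-0.4, 0.0, -0.6]
opening: 0.256
```

Run:
```python
from h import *
s=bot.read_state();print(s["position"],s["force"])
p=np.array(s["position"]);o=[]
for c in("scene","side"):
    k=eyes.capture(c);f=project(k,p-[0,0,.0756])[0];print(c,f)
    x,y=(f-[50,45]).round().astype(int)
    b=k["image"][y:y+75,x:x+100];o.append(cv2.resize(b,(400,300),interpolation=cv2.INTER_CUBIC))
cv2.imwrite("pics/c4.png",np.hstack(o))
```

```text
[0.49236827 0.12784846 0.13439515] [-0.37342654  0.04306747 -0.64111676]
scene [340.16701975 190.27340588]
side [299.77967938 182.46560794]
```

View pics/c4.png

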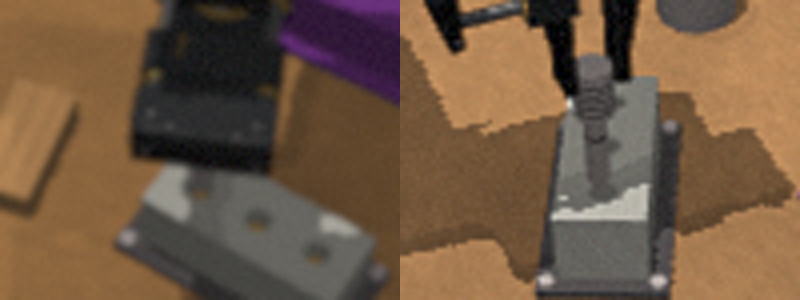

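The side view shows the pin upright over the near hole. Descending in small steps.

Call:
arm_command(translation=[[0,0.03,0],[0,0.06,0],[0,0.09,0],[0,0.12,0],[0,0.12,0]], rotation=[[0,0,0],[0,0,0],[0,0,0],[0,0,0],[0,0,0]], grip=[1,1,1,1,1])

```text
time_s: 8.45
position: [0.4939, 0.1276, 0.1262]
tcp_rot: [[-0.0, -0.001, 1.0], [-1.0, -0.0, -0.0], [0.0, -1.0, -0.001]]
force: [-0.5, -0.5, -0.4]
opening: 0.261
```

Call:
arm_command(translation=[[0,0.03,0],[0,0.06,0],[0,0.09,0],[0,0.11,0],[0,0.11,0]], rotation=[[0,0,0],[0,0,0],[0,0,0],[0,0,0],[0,0,0]], grip=[1,1,1,1,1])

```text
time_s: 8.95
position: [0.4939, 0.1277, 0.1173]
tcp_rot: [[-0.0, -0.001, 1.0], [-1.0, -0.0, -0.0], [0.0, -1.0, -0.001]]
force: [0.1, -0.6, -1.6]
opening: 0.261
```

Call:
arm_command(translation=[[0,0.025,0],[0,0.05,0],[0,0.075,0],[0,0.1,0],[0,0.1,0]], rotation=[[0,0,0],[0,0,0],[0,0,0],[0,0,0],[0,0,0]], grip=[1,1,1,1,1])

```text
time_s: 9.45
position: [0.4945, 0.1277, 0.1104]
tcp_rot: [[0.0, 0.001, 1.0], [-1.0, 0.0, 0.0], [-0.0, -1.0, 0.001]]
force: [-0.7, -0.0, 5.2]
opening: 0.257
```

Call:
arm_command(translation=[[0,0.02,0],[0,0.04,0],[0,0.06,0],[0,0.07,0],[0,0.07,0]], rotation=[[0,0,0],[0,0,0],[0,0,0],[0,0,0],[0,0,0]], grip=[1,1,1,1,1])

```text
time_s: 9.95
position: [0.4945, 0.1277, 0.1051]
tcp_rot: [[0.0, 0.001, 1.0], [-1.0, -0.0, 0.0], [0.0, -1.0, 0.001]]
force: [-1.2, -0.5, 7.2]
opening: 0.259
```

Call:
arm_command(translation=[[0,0.0125,0],[0,0.025,0],[0,0.0375,0],[0,0.05,0],[0,0.05,0]], rotation=[[0,0,0],[0,0,0],[0,0,0],[0,0,0],[0,0,0]], grip=[1,1,1,1,1])

```text
time_s: 10.45
position: [0.4946, 0.1276, 0.1012]
tcp_rot: [[0.0, 0.001, 1.0], [-1.0, -0.0, 0.0], [0.0, -1.0, 0.001]]
force: [-0.7, -0.5, 8.3]
opening: 0.258
```

Call:
arm_command(translation=[[0,0.0125,0],[0,0.025,0],[0,0.025,0]], rotation=[[0,0,0],[0,0,0],[0,0,0]], grip=[1,1,1])

```text
time_s: 10.75
position: [0.4946, 0.1276, 0.0992]
tcp_rot: [[0.0, 0.001, 1.0], [-1.0, -0.0, 0.0], [0.0, -1.0, 0.001]]
force: [-1.9, -1.0, 8.1]
opening: 0.259
```

Call:
arm_command(translation=[[0,0.0125,0],[0,0.025,0],[0,0.025,0]], rotation=[[0,0,0],[0,0,0],[0,0,0]], grip=[1,1,1])

```text
time_s: 11.05
position: [0.4945, 0.1276, 0.0972]
tcp_rot: [[0.0, 0.001, 1.0], [-1.0, -0.0, 0.0], [0.0, -1.0, 0.001]]
force: [-1.9, -1.1, 7.8]
opening: 0.263
```

Call:
arm_command(translation=[[0,0.0125,0],[0,0.02,0],[0,0.02,0]], rotation=[[0,0,0],[0,0,0],[0,0,0]], grip=[1,1,1])

```text
time_s: 11.35
position: [0.4946, 0.1276, 0.0957]
tcp_rot: [[0.0, 0.001, 1.0], [-1.0, -0.0, 0.0], [0.0, -1.0, 0.001]]
force: [-1.3, -1.2, 8.8]
opening: 0.256
```

Depth is already past 33 mm at a steady 8–9 N, so this looks like the full-depth hole. Continuing.

Call:
arm_command(translation=[[0,0.0125,0],[0,0.025,0],[0,0.0375,0],[0,0.05,0],[0,0.05,0]], rotation=[[0,0,0],[0,0,0],[0,0,0],[0,0,0],[0,0,0]], grip=[1,1,1,1,1])

```text
time_s: 11.85
position: [0.4945, 0.1275, 0.0916]
tcp_rot: [[0.0, 0.001, 1.0], [-1.0, -0.0, 0.0], [0.0, -1.0, 0.001]]
force: [-1.5, -1.1, 9.9]
opening: 0.259
```

Call:
arm_command(translation=[[0,0.01,0],[0,0.0125,0],[0,0.0125,0]], rotation=[[0,0,0],[0,0,0],[0,0,0]], grip=[1,1,1])

```text
time_s: 12.15
position: [0.4945, 0.1275, 0.0907]
tcp_rot: [[0.0, 0.001, 1.0], [-1.0, -0.0, 0.0], [0.0, -1.0, 0.001]]
force: [-1.5, -1.7, 10.2]
opening: 0.256
```

Call:
arm_command(translation=[[0,0.007,0],[0,0.0125,0],[0,0.0125,0]], rotation=[[0,0,0],[0,0,0],[0,0,0]], grip=[1,1,1])

```text
time_s: 12.45
position: [0.4946, 0.1275, 0.0903]
tcp_rot: [[0.001, 0.002, 1.0], [-1.0, -0.0, 0.001], [0.0, -1.0, 0.002]]
force: [-2.7, -1.5, 13.6]
opening: 0.257
```

Call:
arm_command(translation=[[0,0.007,0],[0,0.0125,0],[0,0.0125,0]], rotation=[[0,0,0],[0,0,0],[0,0,0]], grip=[1,1,1])

```text
time_s: 12.75
position: [0.4948, 0.1274, 0.0902]
tcp_rot: [[0.001, 0.002, 1.0], [-1.0, -0.001, 0.001], [0.001, -1.0, 0.002]]
force: [-3.7, -1.9, 20.6]
opening: 0.258
```

Run:
```python
from h import *
s=bot.read_state();print(s["position"],s["force"])
p=np.array([.4945,.1273,.055]);k=eyes.capture("side");f=project(k,p)[0];print(f)
x,y=(f-[32,36]).round().astype(int)
cv2.imwrite("pics/c5.png",cv2.resize(k["image"][y:y+60,x:x+64],None,fx=10,fy=10,interpolation=cv2.INTER_CUBIC));print(x,y)
```

```text
[0.49475676 0.12744616 0.09016513] [-3.66711802 -1.94850347 20.64406292]
[300.78301201 183.54101636]
269 148
```

View pics/c5.png

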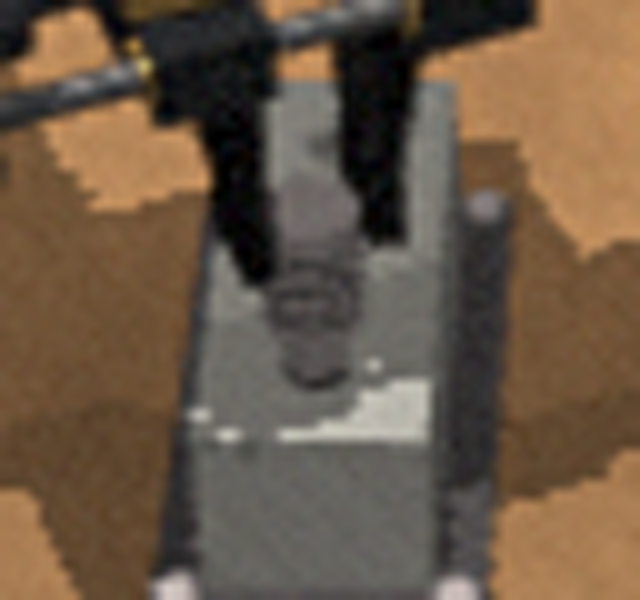

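The dark ring sits at the hole mouth, at about crop (315,380). The force climbed steeply at 40 mm depth. I'm easing the load, releasing and retreating.

Call:
arm_command(translation=[[0,-0.01,0],[0,-0.015,0],[0,-0.015,0],[0,-0.015,0],[0,-0.015,0]], rotation=[[0,0,0],[0,0,0],[0,0,0],[0,0,0],[0,0,0]], grip=[1,1,0,-1,-1])

```text
time_s: 13.3
position: [0.4942, 0.1277, 0.0885]
tcp_rot: [[-0.0, 0.0, 1.0], [-1.0, 0.0, -0.0], [-0.0, -1.0, 0.0]]
force: [0.1, 0.1, -0.1]
opening: 0.448
```

Call:
arm_command(translation=[[0,0,0],[0,0,0],[0,0,0],[0,0,0],[0,0,0]], rotation=[[0,0,0],[0,0,0],[0,0,0],[0,0,0],[0,0,0]], grip=[-1,-1,-1,-1,-1])

```text
time_s: 13.8
position: [0.4941, 0.1277, 0.0886]
tcp_rot: [[0.0, -0.0, 1.0], [-1.0, -0.0, 0.0], [0.0, -1.0, -0.0]]
force: [0.1, -0.2, 0.3]
opening: 0.904
```

Call:
arm_command(translation=[[0,0,0],[0,-0.2,0],[0,-0.5,0],[0,-1,0],[0,-1,0]], rotation=[[0,0,0],[0,0,0],[0,0,0],[0,0,0],[0,0,0]], grip=[-1,-1,-1,-1,-1])

```text
time_s: 14.3
position: [0.4976, 0.128, 0.1729]
tcp_rot: [[0.0, 0.01, 1.0], [-1.0, 0.0, 0.0], [-0.0, -1.0, 0.01]]
force: [1.8, 0.3, -0.8]
opening: 0.999
```

Call:
arm_command(translation=[[0.3,-0.3,0],[0.7,-0.5,0],[1,-0.5,0],[1,-0.5,0],[1,-0.5,0]], rotation=[[0,0,0],[0,0,0],[0,0,0],[0,0,0],[0,0,0]], grip=[-1,-1,-1,-1,-1])

```text
time_s: 14.8
position: [0.4935, 0.0477, 0.2081]
tcp_rot: [[-0.002, -0.001, 1.0], [-1.0, 0.001, -0.002], [-0.001, -1.0, -0.001]]
force: [-0.4, 0.8, 0.1]
opening: 1.002
```

Run:
```python
from h import *
s=bot.read_state();print(s["time_s"],s["position"],s["force"],s["opening"])
w=eyes.capture("wrist");k=eyes.capture("side");o=[]
for cap in(k,w):
    f=project(cap,[.4945,.1273,.07],s)[0];x,y=np.maximum((f-[25,30]).round(),0).astype(int)
    o.append(cv2.resize(cap["image"][y:y+60,x:x+50],(400,480),interpolation=cv2.INTER_CUBIC))
    print(project(cap,[[.4945,.1273,.055],[.4945,.1273,.105]],s).round(1).tolist(),x,y)
cv2.imwrite("pics/c6.png",np.hstack(o))
for th in ("gauge","gauge_mark"):
    for c,cap in (("side",k),("wrist",w)):
        for r in models.spot_point(c,th)[:1]:
            px=np.array(r["point"])*[640,400];print(th,c,round(r["conf"],2),px.round(1))
```

```text
14.8 [0.49352264 0.04767233 0.2080695 ] [-0.3613454   0.75175883  0.09062817] 1.0023520094362182
[[300.8, 183.5], [299.6, 167.5]] 275 149
[[320.5, 108.5], [320.5, 105.7]] 295 78
gauge side 0.55 [302.  193.3]
gauge wrist 0.91 [319.6 110.2]
gauge_mark side 0.54 [296.6 183.7]
```

View pics/c6.png

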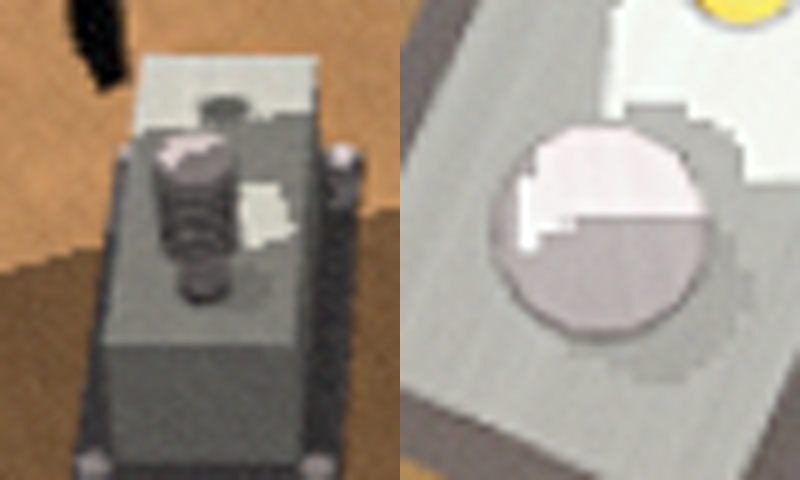

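The pin stands free and upright in the hole with its dark ring at the face. The network puts the mark at row 183.7, against 183.5 predicted for a mark level with the face. Handing in.

```bash
python3 -c "
from rig import bot
print(bot.hand_in())"
```

```text
the job is handed in; nothing more can be done
None
```

I took the pin from its stand and pushed it into the hole of the grey fitting nearest the stand. That was the full-depth hole, so the other two were not tried. The pin is standing fully home there, released, and the arm is clear. I handed the job in at about 15 s on the robot's clock.

- **Force and depth:** the pin moved the disc at about 8–10 N, passing 30 and 33 mm without stopping. At about 40 mm depth the force rose steeply, and the highest reading was 20.6 N.
- **Ring level with the face:** after letting go, the side picture shows the ring at the hole mouth. The network put it at row 183.7, against 183.5 expected for a ring level with the face.
- **Weaker checks:** the network's ring detection had a confidence of only 0.54 and was about 4 pixels off sideways. Early hole positions from the scene and wrist cameras differed by 2–3 mm; I used the wrist ones, and the pin went in without resistance.
- **Bystanders:** I did not check the spray can, sanding block and cup again at the end. The arm was kept clear of them and the force readings during the moves showed no contact.

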